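# Close a bar clamp on two boards and lock its jaw in the first free notch

## Robot

A 6-joint arm with a two-finger parallel gripper is mounted at the origin on the work surface. World frame = base frame: x ahead of the robot, y to its left, z up, the work surface at z = 0. Lengths are in m, angles in rad, forces in N, time in s.
With the tool pointing down it reaches from about 0.225 to 0.875 m from the base axis. Payload 3.4 kg.
Tool frame: the origin (TCP) lies at the very end of the fingers, on their centre line; the grasp point (between the pads) lies 19 mm behind it; x points along the fingers, z is the direction in which the jaws open and shut, and the axes are right-handed (so a half turn about x gives the same grasp; the last joint's range is limited). The gripper opens to 85 mm and grips with 20 to 120 N. Pads are 22 mm wide; open, the fingers measure 114 mm over their backs; the gripper's body (76 mm by 85 mm) begins 54 mm behind the grasp point. The pads swing forward as they close: fully open they stand 13 mm farther back than shut.
Start: joints at [-1.455, 0.276, 1.505, -0, 1.361, -0.121], TCP at [0.135, -0.559, 0.231] pointing down, gripper open.
Joint ranges: [-2.89, 2.89], [-0.75, 2.08], [0.22, 2.7], [-1.18, 4.32], [0.11, 2.71], [-2.7, 2.7]. Speed limits (rad/s): [2.57, 2.57, 3.14, 3.14, 3.14, 3.14].

## Interface

Orientations are given as a unit quaternion [w, x, y, z].
In Python, from rig import manip, viewer, finder gives the robot as it stands.
- The arm moves only by the tool move_arm, never from a script. Its argument "rows" is a list of rows, each a list of 3 entries, a list of its own where there are three numbers: the shift along the tool's x, y, z in mm, then the turn about the tool's x in rad, then the finger opening in mm, from 0 to 85.4. A call has 1 to 8 rows; each row is the pose to reach, as a shift and turn from the pose measured when the call began, along the tool's axes at that moment; what a row does not reach only later rows make up. A row lasts 1/12 s, in which the tool goes at most 41.7 mm and 7.16 degrees, less where a joint would pass 70% of its speed; a pose out of reach is approached as far as the arm can. A call with a gripper value outside its range is refused whole. The fingers move at their own pace and stop on an object; "force" is the grip in N (left out, the last holds). Time passes only in rows, so rows that repeat a pose let the fingers close. It gives the time, the measured TCP pose, the force and the opening at its end, in the units of the state.
- manip.get_state(): the state, without advancing time (a new reading comes with each control period).
- viewer.get_image(name): name is "scene" or "top"; returns the picture (420x560x3 uint8, red, green, blue); there is no depth.
- viewer.get_calibration(name): a dict with "mtx" (3x3 intrinsics, pixels), "R" (3x3) and "t" (3): a world point X has camera coordinates R X + t. Camera axes: x right, y down, z forward; pixel columns grow to the right and rows downward; lengths in m; the calibration is good to about 2 mm. A picture is of the moment at which its call begins. get_calibration takes no time and is no camera call.
- manip.sign_off(): hands the job in, once; it reports no verdict.
Trained networks look in the newest picture that a camera, given by its name, has taken for a name from the list of things; names that differ only in an ending like _2 or _b are one class to them, and where a whole thing is asked for, a point or a joint stands for the part that bears it (a point fixed in the world has none). Each returns a list of dicts, best first, with "score" (0 to 1); they miss things now and then, are a little off and sometimes report something else, mostly with a low value. They report only what shows in the picture. A call takes as long as a camera call.
- finder.look_for(target, camera): "centre" ([column, row] in pixels, amid what is visible of it).
- finder.trace(target, camera): "mask" (420x560 bool, what is visible of it) and "centre" ([column, row] in pixels, amid what is visible of it).
The state is a dict: "clock": time; "qpos": joint angles; "qd": joint speeds; "effort": joint torques, N m; "position": TCP position; "ee_rot": TCP orientation; "contact_force": force on the tool from outside, world axes, zero at the start; "moment": the same for the moment, N m; "width": finger opening in m.
Only numpy, scipy, OpenCV 4.12 (cv2) and the standard library are available. Lean on these libraries where they do the work, as an engineer would, in place of code of your own. Each camera call takes 0.05 s, during which the arm holds its last target.

## Task

Get this glue-up ready for the clamp screw: squeeze the tail jaw's yellow release trigger and, keeping it squeezed, slide the jaw up so that it pushes both boards shut against each other and against the screw pad, feeling for when they stop; press them snug for a second with a steady push of about 15 N, never ramming them (40 N bruises the soft pine). Then ease the jaw back to the first notch behind the boards and let go, so that the tooth locks fully into that notch and the boards stay shut; leave everything else on the bench where it is.

Things in the scene. Friction and masses are not known exactly. Their poses are not given: they have to be found in the camera images.
- clamp: Aluminium bar clamp on the bench, immovable: bar 26 wide, top 34 above the bench, along this entry's y, from y -360 to +340; origin on the bench under the bar. Red screw head at the -y end; the jaw opens towards +y. Two bearers 34 high lie 85 either side of the bar under the boards. The bar's top has notches 10 wide, 6 deep, centred at y = -150, -130, ... +270.
- tail_jaw (a joint): Position (m) of the red sliding tail jaw, growing towards clamp +y: its face is at clamp y = -0.140 + value. Its tooth, 30 behind the face (+y), is centred in a notch at every multiple of 0.020 and drops in within about 2 mm of that; then the jaw is locked both ways. Let go between notches, the tooth rides on the bar and drops into the next notch it reaches. Friction about 2.5 N when squeezed.
- trigger (a joint): Angle (rad) of the yellow release trigger: 0 = let go, tooth fully in a notch; about 0.15 = tooth resting on top of the bar between notches; 0.21 = squeezed home on its stop, tooth about 2 mm clear of the bar. It springs back by itself (at the start the tooth may stand in a notch or on the bar); squeezing at the height of point grip takes about 5 N at first, 9 N when home.
- grip (a point): Point on the tail jaw, 105 above the bench, 92.5 behind its face (+y): where to pinch, from above, fingers closing along the bar. It is the middle of the squeezed pair: the fixed upright red grip behind (26 wide, rear face 11.5 behind this point, top at 135) and the yellow trigger in front, 23 over both when squeezed home.
- trigger_front (a point): Middle of the yellow trigger's front face (looks to clamp -y), 100 above the bench; it moves with the trigger. Plate 24 wide, 8 thick, from 70 to 130 above the bench. When let go it stands 27 in front of point grip at that height (30 at its top edge), 38 over trigger and red grip together. Nothing on the jaw ahead of it is higher than 80.
- jaw_face (a point): Centre of the tail jaw's pressing face (56 wide, from 35 to 77 above the bench), 44 above the bench; the face looks to clamp -y.
- board_a_mid (a point): Centre of the pine board next to the screw pad: loose, 240 long across the bar (x), 75 wide along the bar (y), 20 thick, about 0.2 kg, lying on bar and bearers (top 54 above the bench). The steel pad it must be shut against stands 4 to 62 from its edge (towards clamp -y), differently each time and not measured: it has to be felt or seen; it does not yield.
- board_b_mid (a point): Centre of the second board, between the first and the tail jaw, same size; 7 to 32 from the first at the start, not quite parallel. Shut: the centres are 75 apart. Each board slides with about 1 to 2 N.
- glue: Glue bottle, 56 across, 170 high, standing on the bench beside the boards, on the side away from the robot; origin under its centre. Leave alone.
- mallet: Wooden mallet lying on the bench, 250 long, 60 high; leave alone.
- square: Try square lying on the bench, stock 120 long, blade 160; leave alone.
- chisel: Chisel lying on the bench, 260 long; leave alone.
- tape: Yellow tape measure 68 x 36 x 66 standing on the bench beside the jaw; leave alone.
- tin: Tin of screws, 72 across, 100 high with the screws, beside the boards; leave alone.

How it is judged:
By the outcome, as a careful person would: the job done as asked, in the order asked, and still so for the second after the job is handed in, with the robot touching nothing.
It also fails if it takes over 45 s, if anything falls off the work surface, if the arm or the gripper's body presses on something with over 40 N, if the wrist force passes 120 N, or if a joint passes its speed limit or range.

## Working session

There is one attempt and no reset: what is moved stays moved. The work goes in short steps, Python scripts to look and compute and a tool call to move; the robot and the scene stay as the last step left them, time stands still between calls to the robot, and variables do not carry over. Pictures are saved under pics/ and viewed, and the job is handed in when it is done.

Besides the shell and the picture viewer there is one more tool, called after "Request:" by a JSON object that holds its "op" and its "data". move_arm: Moves the arm, as the interface text tells. Its arguments: {"type":"object","properties":{"rows":{"type":"array"},"force":{"type":"number"}},"required":["rows"]}

```bash
ls; mkdir -p pics
python3 - <<'E'
from rig import manip, viewer, finder
import cv2,numpy as np
s=manip.get_state()
for k,v in s.items(): print(k,np.round(v,4))
for n in("scene","top"):
    im=viewer.get_image(n); cv2.imwrite(f"pics/{n}0.png",im[:,:,::-1])
    c=viewer.get_calibration(n); print(n,c)
    for t in ["trigger_front","grip","jaw_face","board_a_mid","board_b_mid","clamp"]:
        print(t,[(np.round(d["centre"],1).tolist(),round(d["score"],2)) for d in finder.look_for(t,n)[:3]])
print(manip.get_state()["clock"])
E
```

```text
pics
clock 0.0
qpos [-1.455   0.2766  1.5061  0.      1.3607 -0.121 ]
qd [-0.     -0.0009  0.0003 -0.0004  0.0003 -0.0009]
effort [-2.40000e-03 -4.16787e+01 -2.45807e+01 -3.00000e-04  1.12000e-02
 -0.00000e+00]
position [ 0.1348 -0.5584  0.2305]
ee_rot [ 0.5551  0.4379  0.556  -0.437 ]
contact_force [ 1.3349  0.7533 -0.1535]
moment [-0.0016  0.0162  0.0362]
width 0.085
scene {'mtx': array([[382.73093555,   0.        , 272.32468922],
       [  0.        , 382.73093555, 216.27978201],
       [  0.        ,   0.        ,   1.        ]]), 'R': array([[-0.07962592,  0.99678435, -0.00898123],
       [ 0.75792864,  0.05468846, -0.65004104],
       [-0.64745957, -0.05856725, -0.75984603]]), 't': array([-0.03953186, -0.35310887,  1.43604597])}
trigger_front [([313.0, 217.4], 0.61), ([321.9, 218.9], 0.52)]
grip [([319.7, 223.7], 0.7), ([365.9, 162.1], 0.16)]
jaw_face [([318.4, 227.7], 0.76)]
board_a_mid [([206.3, 247.5], 0.66), ([371.9, 254.1], 0.17)]
board_b_mid [([240.7, 243.1], 0.67)]
clamp [([256.0, 240.5], 0.57)]
top {'mtx': array([[454.84952351,   0.        , 280.89341185],
       [  0.        , 454.84952351, 203.17322281],
       [  0.        ,   0.        ,   1.        ]]), 'R': array([[-0.01213654, -0.99984584, -0.01268895],
       [-0.98536071,  0.01411686, -0.169897  ],
       [ 0.17004994,  0.01044124, -0.98538013]]), 't': array([0.09855422, 0.55898718, 0.92949972])}
trigger_front [([219.5, 214.2], 0.65)]
grip [([225.5, 215.2], 0.88)]
jaw_face [([231.7, 214.4], 0.69)]
board_a_mid [([364.7, 184.8], 0.79)]
board_b_mid [([320.6, 199.5], 0.75)]
clamp [([302.4, 206.8], 0.76)]
0.7
```

View pics/scene0.png

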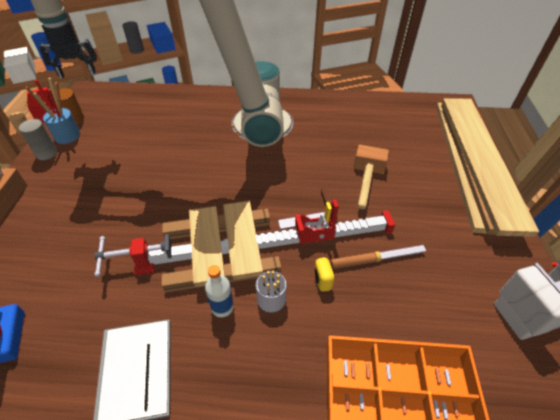

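View pics/top0.png

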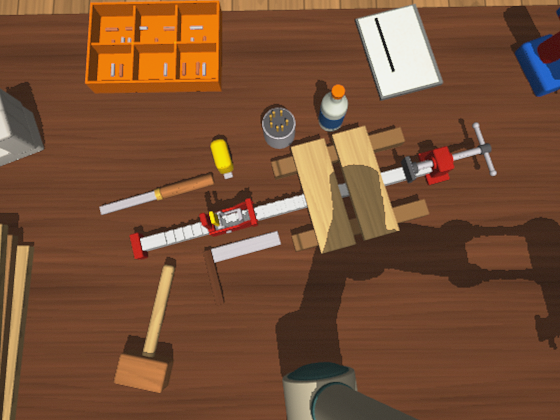

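Run:
```python
import cv2
a=cv2.imread("pics/top0.png")[120:300,130:460]; cv2.imwrite("pics/topz.png",cv2.resize(a,None,fx=2.4,fy=2.4,interpolation=cv2.INTER_CUBIC))
a=cv2.imread("pics/scene0.png")[160:300,140:400]; cv2.imwrite("pics/scz.png",cv2.resize(a,None,fx=3,fy=3,interpolation=cv2.INTER_CUBIC))
```

```text
(no output)
```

View pics/topz.png

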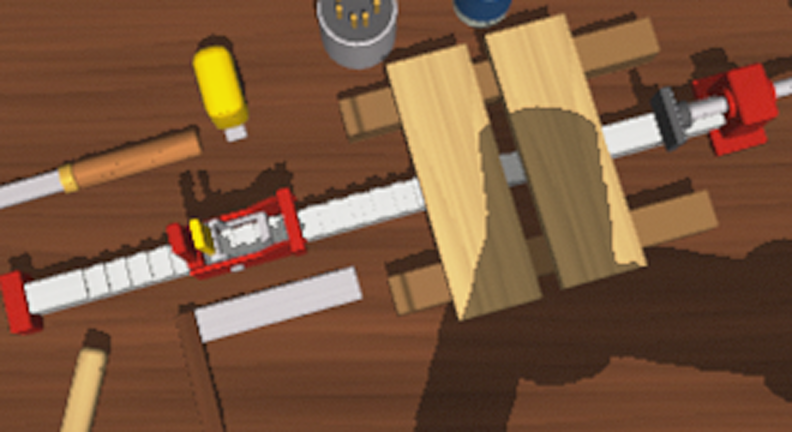

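View pics/scz.png

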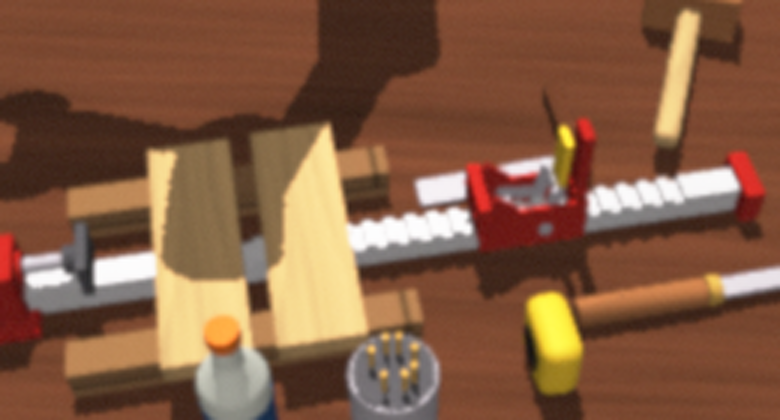

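```bash
cat > h.py <<'E'
import numpy as np, cv2
from rig import manip, viewer, finder
def unproj(n,px,z):
    c=viewer.get_calibration(n); d=np.linalg.inv(c["mtx"])@np.array([px[0],px[1],1.]); R=c["R"]; o=-R.T@c["t"]; d=R.T@d
    return o+d*(z-o[2])/d[2]
def proj(n,X):
    c=viewer.get_calibration(n); p=c["mtx"]@(c["R"]@np.asarray(X)+c["t"]); return p[:2]/p[2]
E
python3 - <<'E'
from h import *
im=cv2.imread("pics/top0.png")
hsv=cv2.cvtColor(im,cv2.COLOR_BGR2HSV)
w=((hsv[...,1]<45)&(hsv[...,2]>130)).astype(np.uint8)
# bar areas
pts=[]
for a,b in((140,202),(258,305),(385,404)):
    for c in range(a,b,3):
        rows=np.where(w[150:260,c])[0]+150
        # take run near line
        est=237+(c-150)*(170-237)/(405-150.)
        rows=rows[abs(rows-est)<11]
        if len(rows)>5: pts.append([c,(rows.min()+rows.max())/2,len(rows)])
pts=np.array(pts)
X=np.array([unproj("top",p[:2],.034) for p in pts])
m=X.mean(0);u=np.linalg.svd((X-m)[:,:2])[2][0]; u*=np.sign(u[1])
print(m,u,np.degrees(np.arctan2(u[1],u[0]))); n=np.array([u[1],-u[0]])
print(np.round(((X-m)[:,:2]@n)*1000,1),pts[:,2])
np.savez("bar.npz",m=m,u=u,n=n)
# masks
def show(name,mask,z):
    r,c=np.where(mask)
    P=np.array([unproj("top",(a,b),z) for a,b in zip(c,r)])[:,:2]-m[:2]
    s=P@u;t=P@n
    print(name,len(r),"px",c.mean(),r.mean(),"s",np.round([s.min(),s.max(),s.mean()],4),"t",np.round([t.min(),t.max(),t.mean()],4))
y=(hsv[...,0]>20)&(hsv[...,0]<35)&(hsv[...,1]>180)&(hsv[...,2]>120); y2=np.zeros_like(y);y2[200:232,200:225]=y[200:232,200:225]
show("yellow@.13",y2,.13)
rd=((hsv[...,0]<6)|(hsv[...,0]>174))&(hsv[...,1]>150)&(hsv[...,2]>70)
def box(mask,r0,r1,c0,c1):
    o=np.zeros_like(mask);o[r0:r1,c0:c1]=mask[r0:r1,c0:c1];return o
show("griptop@.135",box(rd,205,235,196,213),.135)
show("face@.077",box(rd,192,230,243,262),.077)
show("tailstop",box(rd,225,265,125,150),.034)
for t in("jaw_face","trigger_front","grip"):
  d=finder.trace(t,"top")[0]; r,c=np.where(d["mask"]);print(t,d["score"],c.min(),c.max(),r.min(),r.max())
big=cv2.resize(im[185:265,125:265],None,fx=5.7,fy=5.7,interpolation=cv2.INTER_NEAREST);cv2.imwrite("pics/j.png",big)
E
```

```text
[0.53732559 0.16145567 0.034     ] [-0.24952879  0.96836738] 104.44963042865535
[ 1.3 -0.4  0.   0.4  0.8  1.2 -0.5 -1.1  0.3  0.7  0.1 -0.6 -0.2 -0.8
  0.7  0.  -0.6 -0.2  0.2 -0.5  0.3  0.8 -1.  -0.6 -0.1  0.3  0.7 -1.
 -0.6 -0.2  0.2 -0.5 -0.1 -0.7 -0.3  0.1  1.   0.4  0.8  1.2  0.5  1.
 -2.9] [13. 13. 13. 13. 13. 13. 13. 12. 13. 13. 12. 13. 13. 12. 13. 14. 13. 13.
 13. 12. 14. 14. 14. 14. 14. 14. 14. 14. 14. 14. 14. 13. 15. 14. 14. 14.
 15. 14. 14. 14. 15. 15.  9.]
yellow@.13 68 px 212.33823529411765 217.85294117647058 s [0.0584 0.0712 0.0662] t [-0.0181  0.013  -0.002 ]
griptop@.135 141 px 205.70212765957447 222.2340425531915 s [0.0691 0.0904 0.0801] t [-0.0334  0.0123 -0.0078]
face@.077 260 px 249.43846153846152 213.4923076923077 s [-0.0173  0.0164 -0.0041] t [-0.0318  0.0296 -0.0039]
tailstop 261 px 136.53639846743295 246.13793103448276 s [0.2332 0.2615 0.2506] t [-0.0313  0.0286 -0.0016]
jaw_face 0.6 200 256 200 236
trigger_front 0.64 210 241 209 228
grip 0.71 200 256 199 235
```

View pics/j.png

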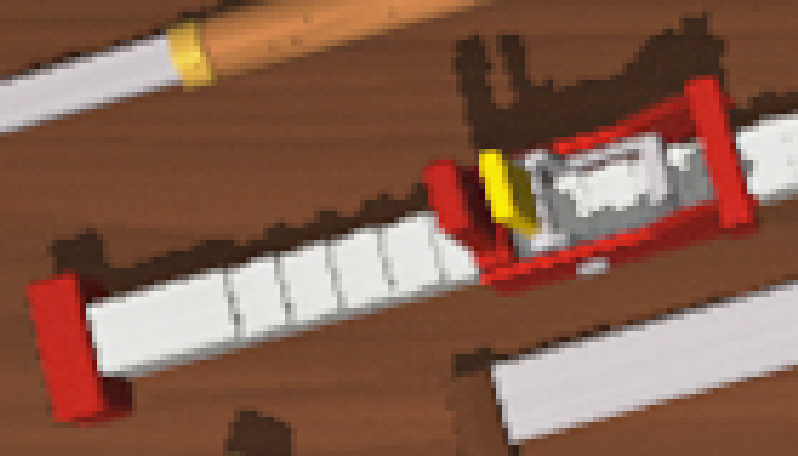

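Run:
```python
from h import *
b=np.load("bar.npz");m,u,n=b["m"][:2],b["u"],b["n"]
def st(px,z):
    P=unproj("top",px,z)[:2]-m; return np.round(1000*np.array([P@u,P@n]),1)
f=lambda x,y:(125+x/5.7-.5,185+y/5.7-.5)
for nm,p,z in [("face fr top",(718,78),.077),("face fr bot",(756,222),.077),("plate back top",(688,82),.077),("plate back bot",(727,228),.077),
 ("grip rear far",(427,168),.135),("grip fr far",(452,160),.135),("trig top far L",(480,150),.13),("trig top far R",(500,150),.13),
 ("endstop front far",(75,272),.054),("notch0",(230,300),.034),("notch1",(284,290),.034),("notch2",(336,270),.034),("notch3",(386,258),.034),("notch4",(438,245),.034),("barend",(95,335),.034)]:
    print(nm,st(f(*p),z))
# overlay
im=cv2.imread("pics/top0.png"); big=cv2.resize(im[185:265,125:265],None,fx=5.7,fy=5.7,interpolation=cv2.INTER_NEAREST)
s0=float(__import__('sys').argv[1]) if len(__import__('sys').argv)>1 else -.0145
def W(s,t,z): 
    p=proj("top",[*(m+s*u+t*n),z]); return tuple(int(v) for v in ((p[0]-125+.5)*5.7,(p[1]-185+.5)*5.7))
def L(a,b_,c): cv2.line(big,W(*a),W(*b_),c,1)
L((s0,-.028,.077),(s0,.028,.077),(255,0,0))
g=s0+.0925
for z in(.135,):
  L((g+.0115,-.013,z),(g+.0115,.013,z),(0,255,0)); L((g-.0035,-.013,z),(g-.0035,.013,z),(0,255,0))
L((g-.030,-.012,.13),(g-.030,.012,.13),(255,255,0)); L((g-.022,-.012,.13),(g-.022,.012,.13),(255,0,255))
cv2.imwrite("pics/j2.png",big)
```

```text
face fr top [-14.2  26.8]
face fr bot [-14.2 -28.4]
plate back top [-3.2 28.3]
plate back bot [ -3.5 -27.7]
grip rear far [88.2 11.2]
grip fr far [79.3 11.7]
trig top far L [69.8 13.5]
trig top far R [63.1 11.7]
endstop front far [236.1  23.4]
notch0 [187.2   1.3]
notch1 [166.5  -0.4]
notch2 [145.7   1.8]
notch3 [126.3   1.3]
notch4 [106.    0.9]
barend [239.6   1.8]
```

View pics/j2.png

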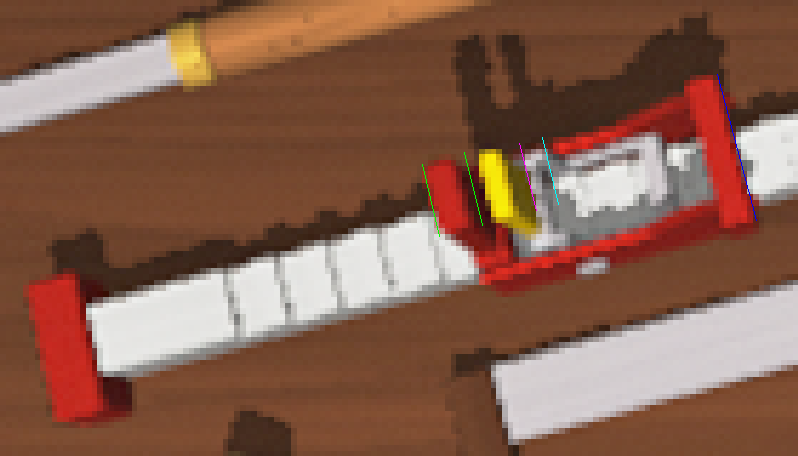

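Run:
```python
from h import *
from scipy.spatial.transform import Rotation as Ro
b=np.load("bar.npz");m,u,n=b["m"][:2],b["u"],b["n"]
def st(px,z):
    P=unproj("top",px,z)[:2]-m; return np.round(1000*np.array([P@u,P@n]),1)
f=lambda x,y:(130+x/2.4-.3,120+y/2.4-.3)
for nm,p,z in [("B rear n",(388,66),.054),("B rear s",(461,320),.054),("B front n",(466,44),.054),("B fr s",(541,296),.054),("A rear n",(486,36),.054),("A rear s",(563,289),.054),("A fr n",(565,14),.054),("A fr s",(646,265),.054),("pad back?",(655,92),.06),("pad back?",(678,146),.06)]:
    print(nm,st(f(*p),z))
s=manip.get_state(); q=s["ee_rot"]; R=Ro.from_quat([q[1],q[2],q[3],q[0]]).as_matrix(); print(np.round(R,3))
g=m+(-.0142+.0925)*u; print("grip",g)
# rotate about tool x so z along +-u
for sg in(1,-1):
    d=R.T@np.array([*(sg*u),0]); print(sg,"turn",np.arctan2(-d[1],d[2]))
print("q6",s["qpos"][5]); d=np.array([*g,.088])-s["position"]; print("shift tool mm",R.T@d*1000, "u in tool",R.T@np.array([*u,0]))
```

```text
B rear n [-128.1  117.4]
B rear s [-128.6 -121.2]
B front n [-202.2  118.6]
B fr s [-201.9 -119.4]
A rear n [-221.9  121.1]
A rear s [-222.2 -118.6]
A fr n [-297.4  122.1]
A fr s [-298.6 -117.5]
pad back? [-352.1   28.9]
pad back? [-356.7  -23.8]
[[ 0.     0.972  0.235]
 [-0.     0.235 -0.972]
 [-1.    -0.     0.   ]]
grip [0.51778748 0.23727883]
1 turn 3.1262019968425214
-1 turn -0.015390656747272014
q6 -0.1210153735889262
shift tool mm [ 143.25080391  559.02754684 -684.24099803] u in tool [-1.31856682e-04 -1.53900490e-02 -9.99881557e-01]
```

Request:
{"op": "move_arm", "data": {"rows": [[[0,26,-32],0,85],[[0,52,-64],0,85],[[0,78,-96],0,85],[[0,104,-128],0,85],[[0,130,-160],0,85],[[0,156,-192],0,85],[[0,182,-224],0,85],[[0,208,-256],0,85]], "force": 30}}

```text
clock: 1.52
position: [0.2774, -0.2595, 0.2315]
ee_rot: [0.556, 0.438, 0.555, -0.438]
contact_force: [1.7, 0.1, 0.7]
width: 0.0852
```

Request:
{"op": "move_arm", "data": {"rows": [[[0,26,-32],0,85],[[0,52,-64],0,85],[[0,78,-96],0,85],[[0,104,-128],0,85],[[0,130,-160],0,85],[[0,156,-192],0,85],[[0,182,-224],0,85],[[0,208,-256],0,85]]}}

```text
clock: 2.18
position: [0.4202, 0.0402, 0.2318]
ee_rot: [0.556, 0.438, 0.555, -0.437]
contact_force: [1.7, -0.2, -0.2]
width: 0.0851
```

```bash
cat > g.py <<'E'
from h import *
from scipy.spatial.transform import Rotation as Ro
b=np.load("bar.npz");m,u,n=b["m"][:2],b["u"],b["n"]
def rep(sg=.0783,z=.088):
    s=manip.get_state(); q=s["ee_rot"]; R=Ro.from_quat([q[1],q[2],q[3],q[0]]).as_matrix()
    P=s["position"]; c=s["contact_force"]; U=np.array([*u,0])
    d=R.T@U; 
    print("t",s["clock"],"P",np.round(P,4),"s,t mm",np.round([(P[:2]-m)@u*1e3,(P[:2]-m)@n*1e3],1),"F along u",round(c@U,2),"F",np.round(c,1),"w",round(s["width"]*1e3,1),"qd",np.abs(s["qd"]).max().round(3))
    t=np.array([*(m+sg*u),z]); print("to go tool mm",np.round(R.T@(t-P)*1e3,1),"turn",round(np.arctan2(d[1],-d[2]),4), "toolx",np.round(R[:,0],3))
if __name__=="__main__": rep()
E
python3 g.py
```

```text
t 2.1833 P [0.4202 0.0402 0.2318] s,t mm [ -88.3 -143.6] F along u -0.64 F [ 1.7 -0.2 -0.2] w 85.1 qd 1.147
to go tool mm [ 143.8  140.7 -169. ] turn -0.0159 toolx [ 0.002 -0.001 -1.   ]
```

Request:
{"op": "move_arm", "data": {"rows": [[[0,26,-32],-0.015,85],[[0,52,-64],-0.015,85],[[0,78,-96],-0.015,85],[[0,104,-128],-0.015,85],[[0,130,-157],-0.015,85],[[0,141,-169],-0.015,85],[[0,141,-169],-0.015,85],[[0,141,-169],-0.015,85]]}}

```text
clock: 2.85
position: [0.5176, 0.238, 0.2312]
ee_rot: [0.56, 0.432, 0.558, -0.433]
contact_force: [0.2, 0.3, -0.9]
width: 0.0849
```

Run:
```python
from g import *
rep()
for n_ in("scene","top"):
    im=viewer.get_image(n_); cv2.imwrite(f"pics/{n_}1.png",im[:,:,::-1])
a=cv2.imread("pics/scene1.png")[110:260,220:420]; cv2.imwrite("pics/sc1z.png",cv2.resize(a,None,fx=3.5,fy=3.5,interpolation=cv2.INTER_CUBIC))
```

```text
t 2.85 P [0.5176 0.238  0.2312] s,t mm [79. -0.] F along u 0.23 F [ 0.2  0.3 -0.9] w 84.9 qd 0.032
to go tool mm [143.2  -0.    0.4] turn 0.0009 toolx [ 0.001 -0.002 -1.   ]
```

View pics/sc1z.png

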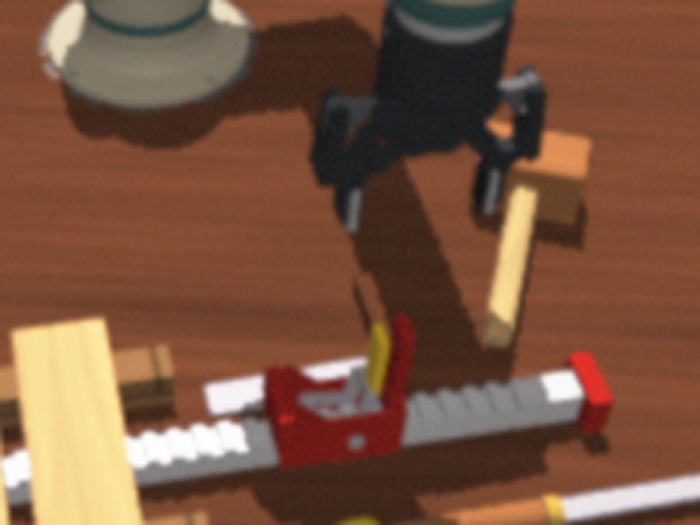

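Request:
{"op": "move_arm", "data": {"rows": [[[25,0,0],0,85],[[50,0,0],0,85],[[75,0,0],0,85],[[100,0,0],0,85],[[120,0,0],0,85],[[133,0,0],0,85],[[142,0,0],0,85],[[142,0,0],0,85]]}}

```text
clock: 3.62
position: [0.5156, 0.2346, 0.0883]
ee_rot: [0.558, 0.432, 0.558, -0.435]
contact_force: [-0.4, 0.2, -0.5]
width: 0.0851
```

Run:
```python
from g import *
rep()
im=viewer.get_image("scene"); cv2.imwrite(f"pics/scene2.png",im[:,:,::-1])
a=cv2.imread("pics/scene2.png")[110:260,220:420]; cv2.imwrite("pics/sc2z.png",cv2.resize(a,None,fx=3.5,fy=3.5,interpolation=cv2.INTER_CUBIC))
```

```text
t 3.6167 P [0.5156 0.2346 0.0883] s,t mm [76.3 -2.8] F along u 0.31 F [-0.4  0.2 -0.5] w 85.1 qd 0.045
to go tool mm [ 0.3  2.8 -2.1] turn -0.0027 toolx [-0.002 -0.003 -1.   ]
```

View pics/sc2z.png

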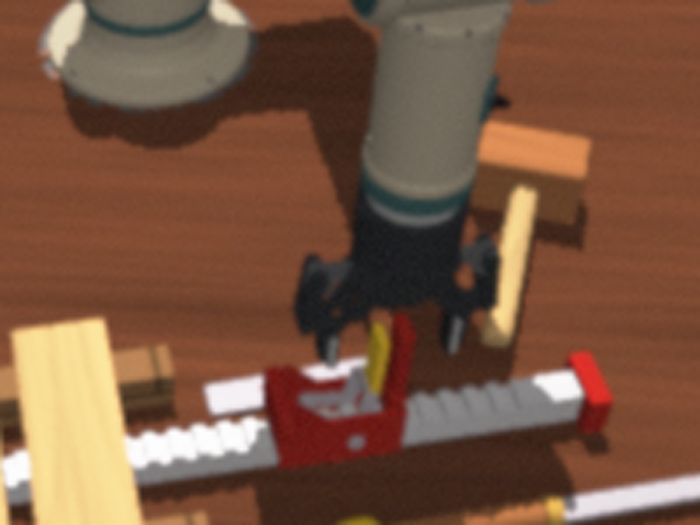

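Request:
{"op": "move_arm", "data": {"rows": [[[0,2.8,-2],0,60],[[0,2.8,-2],0,40],[[0,2.8,-2],0,30],[[0,2.8,-2],0,20],[[0,2.8,-2],0,18],[[0,2.8,-2],0,18],[[0,2.8,-2],0,18],[[0,2.8,-2],0,18]], "force": 30}}

```text
clock: 4.33
position: [0.5192, 0.2379, 0.0904]
ee_rot: [0.56, 0.433, 0.558, -0.434]
contact_force: [-1.3, 0.2, 5.8]
width: 0.0232
```

Run:
```python
from g import *
rep()
```

```text
t 4.3333 P [0.5192 0.2379 0.0904] s,t mm [78.5  1.5] F along u 0.55 F [-1.3  0.2  5.8] w 23.2 qd 0.001
to go tool mm [ 2.4 -1.5  0.2] turn -0.0016 toolx [ 0.001 -0.003 -1.   ]
```

Request:
{"op": "move_arm", "data": {"rows": [[[0,0,6],0,18],[[0,0,20],0,18],[[0,0,36],0,18],[[0,0,52],0,18],[[0,0,68],0,18],[[0,0,84],0,18],[[0,0,96],0,18],[[0,0,101],0,18]]}}

```text
clock: 5.0
position: [0.5453, 0.1386, 0.0905]
ee_rot: [0.56, 0.434, 0.557, -0.434]
contact_force: [2.4, 3.6, -2.3]
width: 0.0229
```

Run:
```python
from g import *
rep()
```

```text
t 5.0 P [0.5453 0.1386 0.0905] s,t mm [-24.2   2. ] F along u 2.87 F [ 2.4  3.6 -2.3] w 22.9 qd 0.089
to go tool mm [   2.2   -2.3 -102.5] turn -0.0027 toolx [ 0.002 -0.003 -1.   ]
```

Request:
{"op": "move_arm", "data": {"rows": [[[0,0,2],0,18],[[0,0,4],0,18],[[0,0,7],0,18],[[0,0,10],0,18],[[0,0,13],0,18],[[0,0,16],0,18],[[0,0,19],0,18],[[0,0,22],0,18]]}}

```text
clock: 5.67
position: [0.5509, 0.1173, 0.0905]
ee_rot: [0.56, 0.434, 0.557, -0.434]
contact_force: [1.6, 4.3, -2.2]
width: 0.0231
```

Request:
{"op": "move_arm", "data": {"rows": [[[0,0,2],0,18],[[0,0,4],0,18],[[0,0,6],0,18],[[0,0,8],0,18],[[0,0,10],0,18],[[0,0,12],0,18],[[0,0,14],0,18],[[0,0,16],0,18]]}}

```text
clock: 6.33
position: [0.5549, 0.1019, 0.0905]
ee_rot: [0.559, 0.434, 0.557, -0.434]
contact_force: [2.1, 4.6, -2.4]
width: 0.023
```

Run:
```python
from g import *
rep()
im=viewer.get_image("top"); cv2.imwrite(f"pics/top3.png",im[:,:,::-1])
a=cv2.imread("pics/top3.png")[120:300,130:460]; cv2.imwrite("pics/top3z.png",cv2.resize(a,None,fx=2.4,fy=2.4,interpolation=cv2.INTER_CUBIC))
```

```text
t 6.3333 P [0.5549 0.1019 0.0905] s,t mm [-62.    2.2] F along u 3.97 F [ 2.1  4.6 -2.4] w 23.0 qd 0.044
to go tool mm [   2.1   -2.5 -140.3] turn -0.0027 toolx [ 0.003 -0.002 -1.   ]
```

View pics/top3z.png

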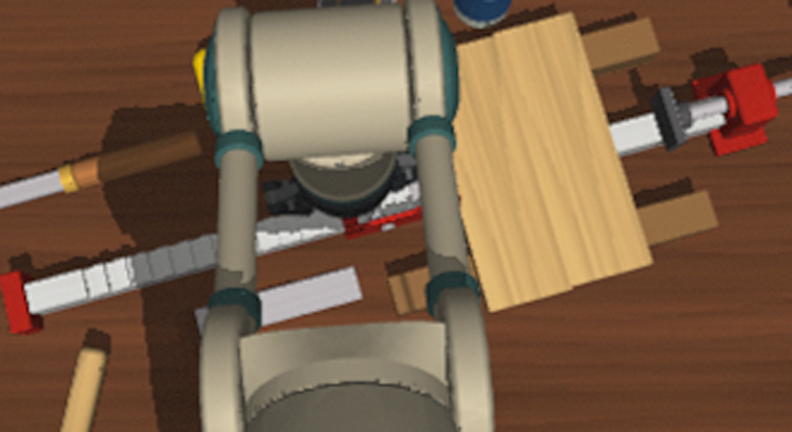

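Request:
{"op": "move_arm", "data": {"rows": [[[0,0,3],0,18],[[0,0,6],0,18],[[0,0,9],0,18],[[0,0,12],0,18],[[0,0,15],0,18],[[0,0,18],0,18],[[0,0,21],0,18],[[0,0,24],0,18]]}}

```text
clock: 7.05
position: [0.5611, 0.0784, 0.0905]
ee_rot: [0.56, 0.434, 0.557, -0.434]
contact_force: [2.8, 4.8, -2.8]
width: 0.0231
```

Request:
{"op": "move_arm", "data": {"rows": [[[0,0,1.5],0,18],[[0,0,3],0,18],[[0,0,4.5],0,18],[[0,0,6],0,18],[[0,0,7.5],0,18],[[0,0,9],0,18],[[0,0,10.5],0,18],[[0,0,11],0,18]]}}

```text
clock: 7.72
position: [0.5638, 0.0679, 0.0905]
ee_rot: [0.559, 0.434, 0.557, -0.434]
contact_force: [3.1, 4.1, -2.2]
width: 0.0232
```

Run:
```python
from g import *
rep()
im=viewer.get_image("top"); cv2.imwrite(f"pics/top4.png",im[:,:,::-1])
a=cv2.imread("pics/top4.png")[120:260,330:460]; cv2.imwrite("pics/top4z.png",cv2.resize(a,None,fx=4,fy=4,interpolation=cv2.INTER_CUBIC))
```

```text
t 7.7167 P [0.5638 0.0679 0.0905] s,t mm [-97.2   2.3] F along u 3.15 F [ 3.1  4.1 -2.2] w 23.2 qd 0.01
to go tool mm [   2.1   -2.8 -175.5] turn -0.003 toolx [ 0.003 -0.001 -1.   ]
```

View pics/top4z.png

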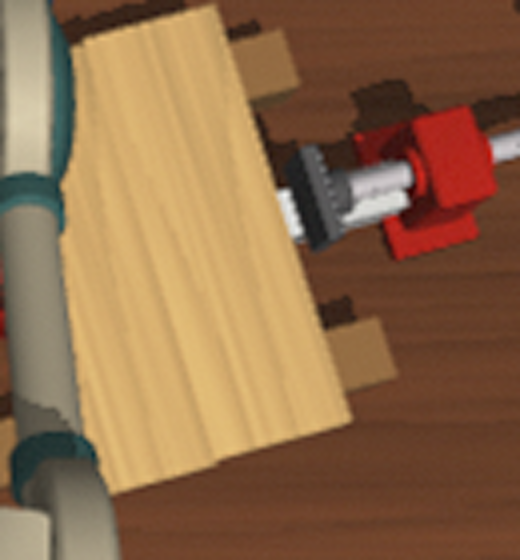

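Request:
{"op": "move_arm", "data": {"rows": [[[0,0,0.8],0,18],[[0,0,1.6],0,18],[[0,0,2.4],0,18],[[0,0,3.2],0,18],[[0,0,4],0,18],[[0,0,4.8],0,18],[[0,0,5.6],0,18],[[0,0,6],0,18]]}}

```text
clock: 8.43
position: [0.5653, 0.0622, 0.0905]
ee_rot: [0.559, 0.434, 0.557, -0.434]
contact_force: [2.3, 5.0, -1.7]
width: 0.0231
```

Request:
{"op": "move_arm", "data": {"rows": [[[0,0,0.4],0,18],[[0,0,0.8],0,18],[[0,0,1.2],0,18],[[0,0,1.6],0,18],[[0,0,2],0,18]]}}

```text
clock: 8.85
position: [0.5658, 0.0606, 0.0905]
ee_rot: [0.559, 0.435, 0.557, -0.433]
contact_force: [1.6, 4.6, -2.3]
width: 0.0231
```

Request:
{"op": "move_arm", "data": {"rows": [[[0,0,0.4],0,18],[[0,0,0.8],0,18],[[0,0,1.2],0,18],[[0,0,1.6],0,18]]}}

```text
clock: 9.18
position: [0.5661, 0.0593, 0.0905]
ee_rot: [0.559, 0.435, 0.557, -0.433]
contact_force: [2.4, 5.4, -1.8]
width: 0.0227
```

Request:
{"op": "move_arm", "data": {"rows": [[[0,0,0.4],0,18],[[0,0,0.8],0,18],[[0,0,1.2],0,18],[[0,0,1.6],0,18]]}}

```text
clock: 9.52
position: [0.5664, 0.058, 0.0905]
ee_rot: [0.559, 0.435, 0.558, -0.433]
contact_force: [2.8, 5.1, -2.9]
width: 0.0232
```

Request:
{"op": "move_arm", "data": {"rows": [[[0,0,0.4],0,18],[[0,0,0.8],0,18],[[0,0,1.2],0,18],[[0,0,1.6],0,18]]}}

```text
clock: 9.85
position: [0.5668, 0.0567, 0.0905]
ee_rot: [0.559, 0.435, 0.558, -0.433]
contact_force: [1.8, 4.4, -1.2]
width: 0.0233
```

Request:
{"op": "move_arm", "data": {"rows": [[[0,0,0.4],0,18],[[0,0,0.8],0,18],[[0,0,1.2],0,18],[[0,0,1.6],0,18]]}}

```text
clock: 10.18
position: [0.567, 0.056, 0.0905]
ee_rot: [0.558, 0.435, 0.558, -0.433]
contact_force: [0.8, 8.0, -2.0]
width: 0.0228
```

Request:
{"op": "move_arm", "data": {"rows": [[[0,0,0.5],0,18],[[0,0,1.0],0,18],[[0,0,1.0],0,18]]}}

```text
clock: 10.43
position: [0.567, 0.056, 0.0904]
ee_rot: [0.558, 0.436, 0.558, -0.433]
contact_force: [2.2, 7.8, -2.2]
width: 0.0231
```

Run:
```python
from g import *
rep()
```

```text
t 10.4333 P [0.567  0.056  0.0904] s,t mm [-109.5    2.4] F along u 7.05 F [ 2.2  7.8 -2.2] w 23.1 qd 0.003
to go tool mm [   3.    -3.1 -187.8] turn -0.0036 toolx [ 0.002  0.004 -1.   ]
```

Request:
{"op": "move_arm", "data": {"rows": [[[0,0,1.2],0,18],[[0,0,1.5],0,18],[[0,0,1.8],0,18],[[0,0,2.0],0,18],[[0,0,2.0],0,18]]}}

```text
clock: 10.85
position: [0.5669, 0.0561, 0.0904]
ee_rot: [0.557, 0.437, 0.559, -0.432]
contact_force: [1.4, 10.4, -1.4]
width: 0.0228
```

Run:
```python
from g import *
rep()
```

```text
t 10.85 P [0.5669 0.0561 0.0904] s,t mm [-109.5    2.4] F along u 9.7 F [ 1.4 10.4 -1.4] w 22.8 qd 0.002
to go tool mm [   3.6   -3.2 -187.7] turn -0.0042 toolx [ 0.001  0.007 -1.   ]
```

Request:
{"op": "move_arm", "data": {"rows": [[[0,0,2.4],0,18],[[0,0,2.8],0,18],[[0,0,3.2],0,18],[[0,0,3.5],0,18],[[0,0,3.5],0,18]]}}

```text
clock: 11.27
position: [0.5669, 0.0562, 0.0904]
ee_rot: [0.555, 0.438, 0.561, -0.431]
contact_force: [0.8, 14.7, -0.7]
width: 0.0228
```

Run:
```python
from g import *
rep()
```

```text
t 11.2667 P [0.5669 0.0562 0.0904] s,t mm [-109.4    2.4] F along u 14.08 F [ 0.8 14.7 -0.7] w 22.8 qd 0.001
to go tool mm [   4.7   -3.3 -187.6] turn -0.0051 toolx [ 0.     0.013 -1.   ]
```

Request:
{"op": "move_arm", "data": {"rows": [[[0,0,3.8],0,18],[[0,0,4.2],0,18],[[0,0,4.6],0,18],[[0,0,4.6],0,18],[[0,0,4.6],0,18],[[0,0,4.6],0,18],[[0,0,4.6],0,18],[[0,0,4.6],0,18]]}}

```text
clock: 11.93
position: [0.5669, 0.0563, 0.0904]
ee_rot: [0.553, 0.44, 0.562, -0.429]
contact_force: [0.8, 19.1, -0.5]
width: 0.0228
```

Run:
```python
from g import *
rep()
```

```text
t 11.9333 P [0.5669 0.0563 0.0904] s,t mm [-109.2    2.4] F along u 18.34 F [ 0.8 19.1 -0.5] w 22.8 qd 0.001
to go tool mm [   6.1   -3.5 -187.4] turn -0.006 toolx [-0.001  0.02  -1.   ]
```

Request:
{"op": "move_arm", "data": {"rows": [[[0,0,4.2],0,18],[[0,0,4.2],0,18],[[0,0,4.2],0,18],[[0,0,4.2],0,18],[[0,0,4.2],0,18],[[0,0,4.2],0,18],[[0,0,4.2],0,18],[[0,0,4.2],0,18]]}}

```text
clock: 12.6
position: [0.5668, 0.0565, 0.0904]
ee_rot: [0.551, 0.442, 0.564, -0.428]
contact_force: [-0.6, 17.9, 0.3]
width: 0.0226
```

Request:
{"op": "move_arm", "data": {"rows": [[[0,0,3.9],0,18],[[0,0,3.9],0,18],[[0,0,3.9],0,18],[[0,0,3.9],0,18],[[0,0,3.9],0,18],[[0,0,3.9],0,18],[[0,0,3.9],0,18],[[0,0,3.9],0,18]]}}

```text
clock: 13.27
position: [0.5668, 0.0566, 0.0904]
ee_rot: [0.549, 0.443, 0.566, -0.427]
contact_force: [-0.6, 17.5, -1.2]
width: 0.0232
```

Run:
```python
from g import *
rep()
for n_ in("scene","top"):
    im=viewer.get_image(n_); cv2.imwrite(f"pics/{n_}5.png",im[:,:,::-1])
a=cv2.imread("pics/top5.png")[110:260,300:460]; cv2.imwrite("pics/top5z.png",cv2.resize(a,None,fx=4,fy=4,interpolation=cv2.INTER_CUBIC))
```

```text
t 13.2667 P [0.5668 0.0566 0.0904] s,t mm [-108.9    2.4] F along u 17.14 F [-0.6 17.5 -1.2] w 23.2 qd 0.002
to go tool mm [   8.4   -3.6 -187. ] turn -0.0066 toolx [-0.004  0.032 -0.999]
```

View pics/top5z.png

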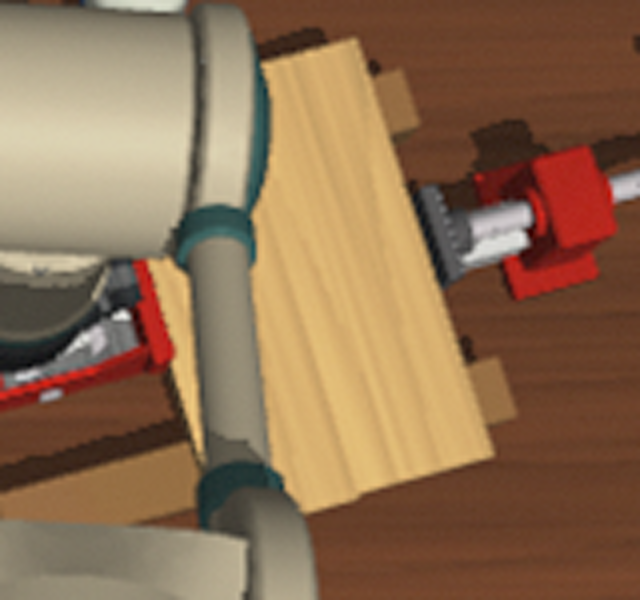

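Run:
```python
from h import *
b=np.load("bar.npz");m,u,n=b["m"][:2],b["u"],b["n"]
outs=[]
for cam,im,(r0,r1,c0,c1) in (("scene",cv2.imread("pics/scene0.png"),(205,250,330,400)),("top",cv2.imread("pics/top0.png"),(210,265,125,210))):
  k=780/(c1-c0)
  for off in(.0887,.0787):
    big=cv2.resize(im[r0:r1,c0:c1],None,fx=k,fy=k,interpolation=cv2.INTER_CUBIC)
    def W(y,t,z):
        p=proj(cam,[*(m+(y-off)*u+t*n),z]); return tuple(int(v) for v in ((p[0]-c0+.5)*k,(p[1]-r0+.5)*k))
    for y in np.arange(.17,.28,.02):
        for t in(.013,-.013):
            q=[W(y-.01,t,.034),W(y-.005,t,.034),W(y-.005,t,.028),W(y+.005,t,.028),W(y+.005,t,.034),W(y+.01,t,.034)]
            cv2.polylines(big,[np.array(q)],False,(0,0,255) if t>0 else (0,160,0),1)
    for t in(.013,-.013): cv2.circle(big,W(.34,t,.034),3,(255,0,0),-1)
    outs.append(big)
for i,o in enumerate(outs): print(o.shape)
cv2.imwrite("pics/ovS.png",np.vstack(outs[:2])[:,:,:][:1010:1] if 0 else cv2.resize(np.vstack(outs[:2]),None,fx=.6,fy=.6,interpolation=cv2.INTER_AREA) if np.vstack(outs[:2]).shape[0]>1000 else np.vstack(outs[:2]))
cv2.imwrite("pics/ovA.png",outs[0]);cv2.imwrite("pics/ovB.png",outs[1]);cv2.imwrite("pics/ovT.png",outs[2])
```

```text
(501, 780, 3)
(501, 780, 3)
(505, 780, 3)
(505, 780, 3)
```

View pics/ovA.png

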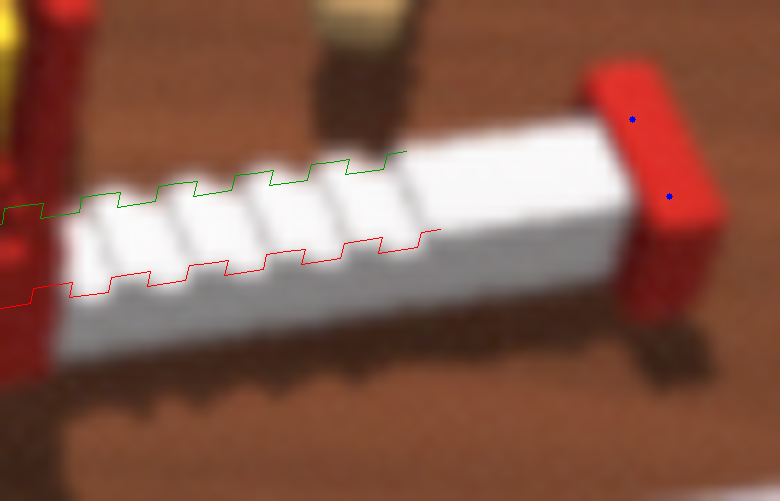

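View pics/ovB.png

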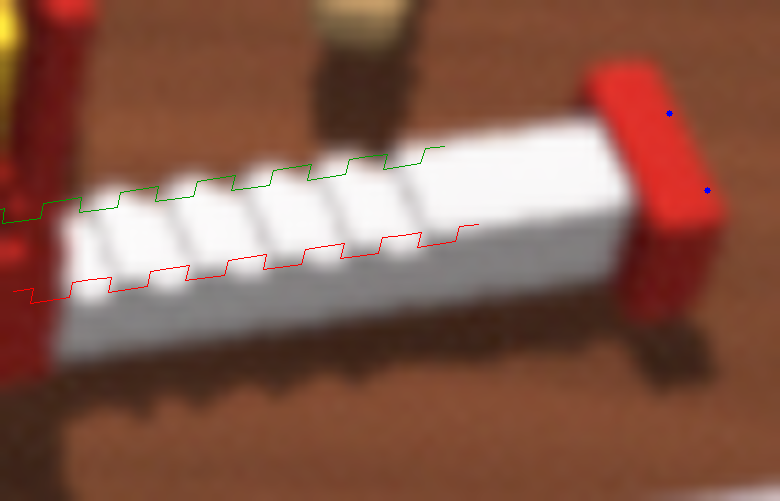

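View pics/ovT.png

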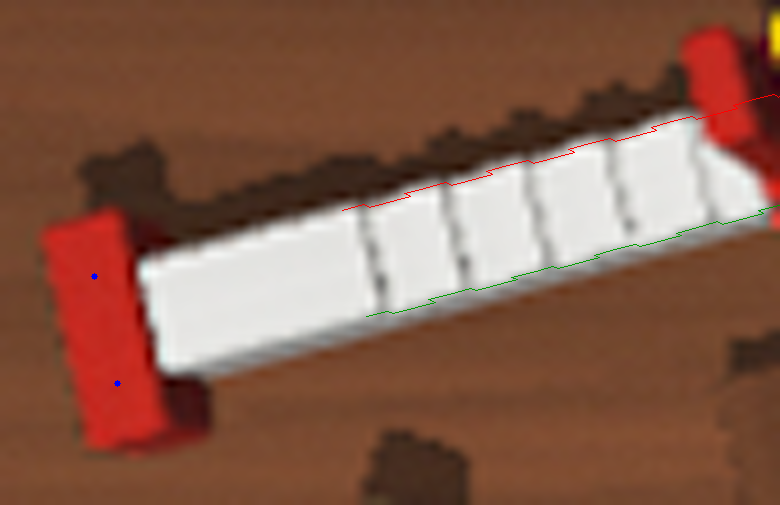

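Request:
{"op": "move_arm", "data": {"rows": [[[0,0,1],0,18],[[0,0,-1],0,18],[[0,0,-4],0,18],[[0,0,-7],0,18],[[0,0,-10],0,18],[[0,0,-12],0,18],[[0,0,-13.5],0,18],[[0,0,-13.5],0,18]]}}

```text
clock: 14.03
position: [0.5634, 0.0696, 0.0904]
ee_rot: [0.549, 0.443, 0.566, -0.427]
contact_force: [4.0, -0.9, -7.8]
width: 0.0229
```

Run:
```python
from g import *
rep()
im=viewer.get_image("top"); cv2.imwrite(f"pics/top6.png",im[:,:,::-1])
a=cv2.imread("pics/top6.png")[110:260,200:460]; cv2.imwrite("pics/top6z.png",cv2.resize(a,None,fx=3,fy=3,interpolation=cv2.INTER_CUBIC))
```

```text
t 14.0333 P [0.5634 0.0696 0.0904] s,t mm [-95.5   2.4] F along u -1.86 F [ 4.  -0.9 -7.8] w 22.9 qd 0.006
to go tool mm [   7.9   -3.4 -173.6] turn -0.0062 toolx [-0.004  0.032 -0.999]
```

View pics/top6z.png

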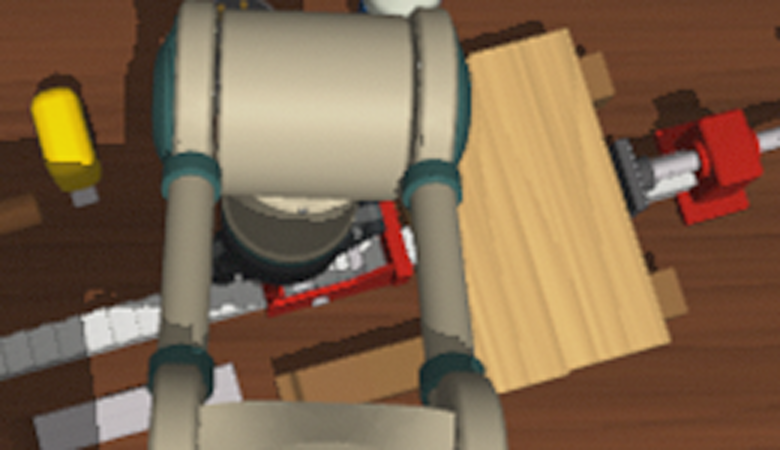

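Run:
```python
from g import *
for p in((413,273),(396,203)):
    P=unproj("top",(200+p[0]/3-.33,110+p[1]/3-.33),.077)[:2]-m; print(P@u*1e3,P@n*1e3)
a=cv2.imread("pics/top6.png")[165:215,310:350]; cv2.imwrite("pics/t6zz.png",cv2.resize(a,None,fx=12,fy=12,interpolation=cv2.INTER_NEAREST))
```

```text
-187.7859141048516 -26.081542673131047
-190.3424747534695 24.91114303634599
```

View pics/t6zz.png

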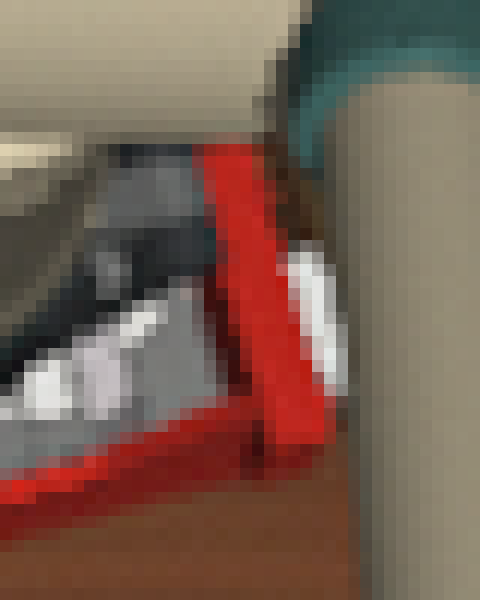

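Request:
{"op": "move_arm", "data": {"rows": [[[0,0,0],0,26],[[0,0,0],0,30],[[0,0,0],0,34],[[0,0,0],0,40],[[0,0,0],0,46],[[0,0,0],0,56],[[0,0,0],0,60],[[0,0,0],0,60]]}}

```text
clock: 14.75
position: [0.5625, 0.0705, 0.0904]
ee_rot: [0.548, 0.443, 0.566, -0.427]
contact_force: [0.1, 0.5, 0.1]
width: 0.0604
```

Run:
```python
from g import *
rep()
for n_ in("scene","top"):
    im=viewer.get_image(n_); cv2.imwrite(f"pics/{n_}7.png",im[:,:,::-1])
a=cv2.imread("pics/scene7.png")[150:270,180:340]; cv2.imwrite("pics/sc7z.png",cv2.resize(a,None,fx=4.8,fy=4.8,interpolation=cv2.INTER_CUBIC))
```

```text
t 14.75 P [0.5625 0.0705 0.0904] s,t mm [-94.3   1.7] F along u 0.46 F [0.1 0.5 0.1] w 60.4 qd 0.01
to go tool mm [   8.3   -2.9 -172.4] turn -0.007 toolx [-0.006  0.034 -0.999]
```

View pics/sc7z.png

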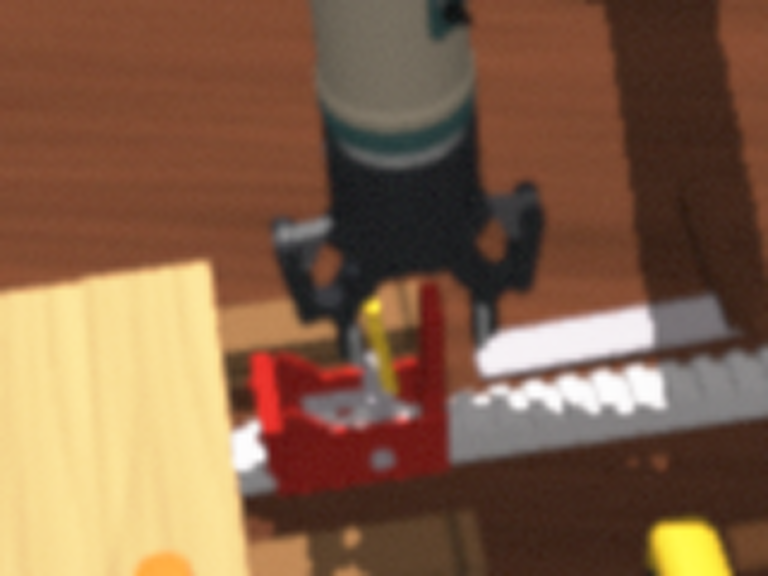

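Request:
{"op": "move_arm", "data": {"rows": [[[0,0,0],0,85],[[0,0,0],0,85],[[0,0,0],0,85],[[-10,0,0],0,85],[[-30,0,0],0,85],[[-60,0,0],0,85],[[-100,0,0],0,85],[[-140,0,0],0,85]]}}

```text
clock: 15.52
position: [0.5628, 0.0656, 0.2319]
ee_rot: [0.548, 0.443, 0.567, -0.427]
contact_force: [0.6, 0.7, 0.8]
width: 0.0851
```

Request:
{"op": "move_arm", "data": {"rows": [[[0,-30,0],0,85],[[0,-60,0],0,85],[[0,-90,0],0,85],[[0,-120,0],0,85],[[0,-150,0],0,85],[[0,-180,0],0,85],[[0,-190,0],0,85],[[0,-190,0],0,85]]}}

```text
clock: 16.18
position: [0.3764, 0.0193, 0.2325]
ee_rot: [0.548, 0.443, 0.566, -0.427]
contact_force: [0.2, 0.1, -0.2]
width: 0.0852
```

Run:
```python
from g import *
rep()
for n_ in("scene","top"):
    im=viewer.get_image(n_); cv2.imwrite(f"pics/{n_}8.png",im[:,:,::-1])
a=cv2.imread("pics/scene8.png")[150:300,130:340]; cv2.imwrite("pics/sc8z.png",cv2.resize(a,None,fx=3.8,fy=3.8,interpolation=cv2.INTER_CUBIC))
a=cv2.imread("pics/top8.png")[110:270,240:460]; cv2.imwrite("pics/top8z.png",cv2.resize(a,None,fx=3.6,fy=3.6,interpolation=cv2.INTER_CUBIC))
```

```text
t 16.1833 P [0.3764 0.0193 0.2325] s,t mm [ -97.5 -191.3] F along u 0.01 F [ 0.2  0.1 -0.2] w 85.2 qd 0.064
to go tool mm [ 150.7  189.7 -172.3] turn -0.0077 toolx [-0.006  0.033 -0.999]
```

View pics/sc8z.png

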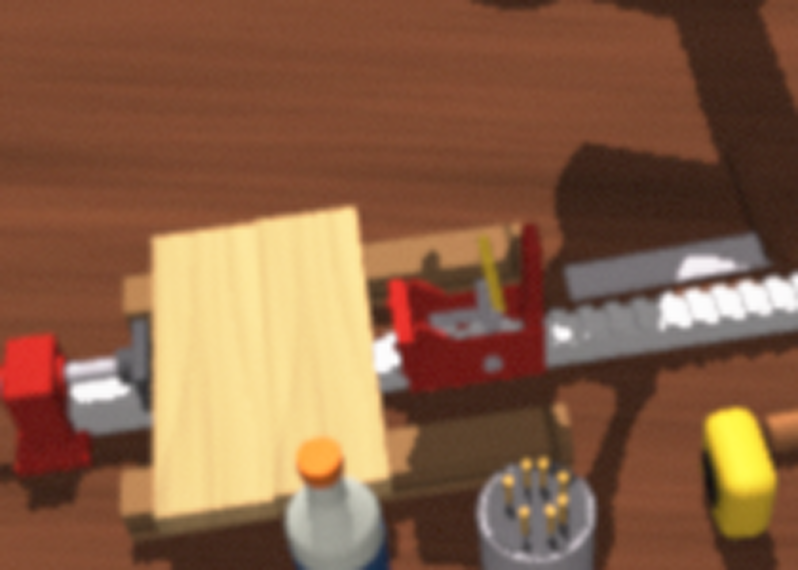

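View pics/top8z.png

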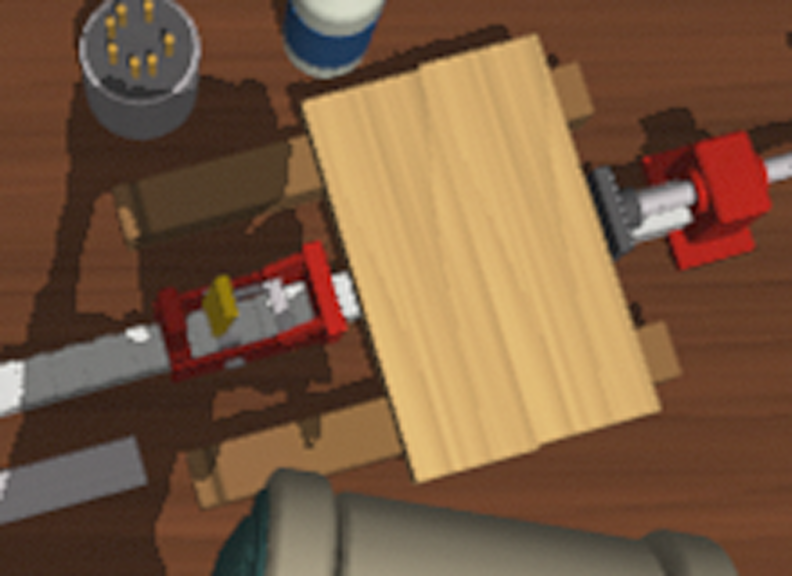

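Run:
```python
from g import *
f=lambda p:(240+p[0]/3.6-.36,110+p[1]/3.6-.36)
def st(p,z):
    P=unproj("top",f(p),z)[:2]-m; return np.round([P@u*1e3,P@n*1e3],1)
print("face",st((323,241),.077),st((347,328),.077),"trig top front",st((231,277),.13),"rear",st((219,279),.13))
print("board rear",st((302,102),.054),st((416,482),.054),"front",st((539,34),.054),st((660,410),.054))
```

```text
face [-186.1   27.8] [-185.1  -25.5] trig top front [-123.6   11. ] rear [-116.9   11.7]
board rear [-201.5  118.9] [-201.8 -120.5] front [-353.   122.1] [-351.8 -117.5]
```

```bash
python3 -c "
from rig import manip
print(manip.sign_off())"
```

```text
the job is handed in; nothing more can be done
None
```

The tail jaw is locked in the first notch behind the boards, the boards are shut against each other and the screw pad, and the job is handed in at about 16 s.

- **Push:** I pinched the trigger home at 23 mm over both and slid the jaw up until the boards stopped. I then held them snug for about 1.9 s at 17–18 N on the wrist. That is about 15 N on the boards once the jaw's 2.5 N friction is taken off. The highest wrist reading I saw was about 19 N.
- **Release:** I eased the jaw back 13.5 mm and let go. I then opened the fingers fully and lifted clear. The gripper read about 0 N afterwards.

**Last checks, from the top picture:**
- **Boards:** The pair measures about 150–151 mm over both, so they are shut. Their front edge is at the pad.
- **Trigger:** Its top stands 62 mm behind the jaw face. Fully let go should be 62.5 mm and squeezed about 83 mm, so the tooth is fully in the notch.
- **Disagreement:** The picture puts the jaw about 2–3 mm behind the ideal notch position. I put that down to pixel error because the trigger shows the tooth dropped, but I did not test the lock by pushing on the jaw.
- **Other items:** I touched nothing else on the bench. The glue, tin, tape and square looked unmoved in the last pictures. I did not check the mallet and chisel separately.

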